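# Set the toaster to five and start it

## Robot

A 6-joint arm with a two-finger parallel gripper is mounted at the origin on a cart in front of the work surface, level with it; the furniture and walls round the work are solid. World frame = base frame: x ahead of the robot, y to its left, z up, the work surface at z = 0. Lengths are in m, angles in degrees, forces in N, time in s.
With the tool pointing down it reaches from about 0.35 to 0.975 m from the base axis. Payload 4.9 kg.
Tool frame: the origin (TCP) lies midway between the tips of the shut fingers; the grasp point (between the pads) lies 19 mm behind it; z points along the fingers, x is the direction in which the jaws open and shut, and the axes are right-handed (so a half turn about z gives the same grasp; the last joint's range is limited). The gripper opens to 85 mm and grips with 20 to 120 N. Pads are 22 mm wide; open, the fingers measure 114 mm over their backs; the gripper's body (76 mm by 85 mm) begins 54 mm behind the grasp point. The pads swing forward as they close: fully open they stand 13 mm farther back than shut.
Start: joints at [65.489, 3.019, 92.412, -0, 84.569, -6.818], TCP at [0.19, 0.595, 0.231] pointing down, gripper open.
Joint ranges: [-172.51, 172.51], [-57.92, 126.97], [3.15, 148.05], [-58.71, 238.71], [5.1, 150.11], [-179.66, 179.66]. Speed limits (degrees/s): [147.25, 147.25, 180, 180, 180, 180].

## Interface

Orientations are given as [roll, pitch, yaw] about the fixed x, y, z axes, in that order (R = Rz(yaw) Ry(pitch) Rx(roll)).
In Python, from plant import status, viewer, bot gives the robot as it stands. The module is installed in compiled form; this text tells all that it offers.
- The arm moves only by the tool send_rows, never from a script. Its argument "targets" is a list of rows, each a list of 7 numbers: the turn, a rotation vector about the tool's x, y, z in rad, then the shift along the tool's x, y, z in cm, then the finger opening in cm, from 0 to 8.54. In form: [[rx, ry, rz, x, y, z, grip], ...]. A call has exactly 8 rows; each row is the pose to reach, as a shift and turn from the pose commanded when the call began, along the tool's axes at that moment; what a row does not reach only later rows make up. A row lasts 1/8 s, in which the tool goes at most 62.5 mm and 10.7 degrees, less where a joint would pass 70% of its speed; a pose out of reach is approached as far as the arm can. A call with a gripper value outside its range is refused whole. The fingers move at their own pace and stop on an object; "force" is the grip in N (left out, the last holds). Time passes only in rows, so rows that repeat a pose let the fingers close, or fill a call up. It gives the time, the measured TCP pose, the force and the opening at its end, in the units of the state.
- status.sense(): the state, without advancing time (a new reading comes with each control period).
- viewer.capture(name): name is "scene" or "top"; returns (picture, depth): 384x512x3 uint8, blue, green, red; 384x512 float32, m along the optical axis (not along the pixel's ray), 0 where there is no reading.
- viewer.get_calibration(name): a dict with "fovy" (degrees; the focal length in pixels is half the picture's height over the tangent of half this angle, whatever the lens; pixels are square), "cx", "cy" (the principal point, pixels), "dist_coeffs" ([k1, k2, p1, p2, k3] as OpenCV has them; the pictures are not rectified), "R" (3x3) and "t" (3): a world point X has camera coordinates R X + t. Camera axes: x right, y down, z forward; pixel columns grow to the right and rows downward; lengths in m; the calibration is good to about 2 mm. A picture is of the moment at which its call begins. get_calibration takes no time and is no camera call.
- bot.sign_off(): hands the job in, once; it reports no verdict.
The state is a dict: "clock": time; "joint_positions": joint angles; "dq": joint speeds; "tau": joint torques, N m; "tcp_pos": TCP position; "ee_rot": TCP orientation; "contact_force": force on the tool from outside, world axes, zero at the start; "moment": the same for the moment, N m; "grip_width": finger opening in m.
Only numpy, scipy, OpenCV 4.12 (cv2) and the standard library are available. Lean on these libraries where they do the work, as an engineer would, in place of code of your own. Each camera call takes 0.05 s, during which the arm holds its last target.

## Task

Two slices of bread already stand in the toaster. With a fingertip, flick the ribbed edge of its browning wheel round, click by click, until the wheel's raised pointer rests at the fifth dot (the dots grow from light to dark; count from the smallest), and only then press the lever all the way down until it latches and the bread stays down. Just touch and push: lift nothing, leave the bread in its slots, and leave the things standing around the toaster alone.

Things in the scene. Friction and masses are not known exactly. Their poses are not given: they have to be found in the camera images.
- toaster: Two-slice toaster, steel with cream-coloured ends, cannot be shifted: 250 mm long, 182 wide, 174 high. Origin on the worktop, on its centreline, level with the wheel's axis; +x to its back, +y to its left seen from the robot. Front: low cream console, x -24 to +52 mm, top at z 108, with a flat wheel on its left part; behind it, x +52 to +226, the high part with the slots; the lever sticks out of that on the right.
- wheel_centre (a point): Centre of the browning wheel's top, (0, +38, 126) mm in the toaster's frame. Black wheel lying flat, vertical axis, z 110 to 126 mm: a disc of 28 mm radius with 8 ribs, one every 45 degrees, 5 mm wide, round ends at 40 mm radius. Ribs overhang the console's front by up to 16 mm, where a fingertip pointing down in front of it can push them sideways (3 N).
- front_right_rib (a point): Fixed point of the toaster where a rib ends in every click: 22.5 degrees right of straight forward, 40 mm from the wheel's axis, half-way up the wheel (z 118 mm). Another rib lies 22.5 degrees left of forward. Push the right one to the left (toaster's +y) to 5 mm past straight forward, draw back: the wheel snaps on to the next click, one setting higher. The left rib pushed to the right lowers it.
- browning_wheel (a joint): Wheel angle in rad, a click every 0.785, tipping points half-way between: 0 = setting 1 (smallest dot, lightest), 0.785 = 2, 1.571 = 3, 2.356 = 4, 3.142 = 5, 3.927 = 6 (biggest dot, darkest); end stops just beyond 1 and 6. Grows as the wheel turns clockwise seen from above. It starts at 1, 2 or 3.
- wheel_pointer (a point): On the wheel, at its top, 37.5 mm from the axis: the rib that the pointer (a white raised bar, 32 by 4 mm) points along. Six black dots lie round the wheel on the console, 45 mm from its axis; seen from above, with the toaster's back as 0: dot 1 at 112.5 degrees left, 2 67.5 left, 3 22.5 left, 4 22.5 right, 5 67.5 right, 6 112.5 right.
- fifth_dot (a point): Centre of the fifth dot on the console, (+17, -4, 108) mm in the toaster's frame.
- lever_top (a point): Middle of the top of the lever's black tab, (+30, -42, 158) mm in the toaster's frame when up; it moves with the lever. The tab is 34 mm long (x +13 to +47), 38 mm wide, 9 mm thick. It is pressed straight down from above.
- toast_lever (a joint): Travel of the lever in m: 0 = up, 0.034 = all the way down against its stop. A spring lifts it with 1 to 3 N; from 24 mm on a latch has to be overcome (about 10 N in all); at the bottom it then stays down by itself. Let go too early, it rises again. The bread goes down with it.
- slice_left_centre (a point): Centre of the left slice of bread, 110 by 15 by 95 mm, standing loose in the left slot on the lever's carriage; its top stands 27 mm above the toaster until the lever is down.
- slice_right_centre (a point): Centre of the right slice of bread, the same, in the right slot.
- jar_jam_centre (a point): Jam jar with a dark red lid, 77 mm wide, 92 mm high, to the right of the toaster; this is its centre, half-way up. Leave it alone.
- yoghurt_pot_centre (a point): Yoghurt pot, 72 mm wide, 71 mm high, to the left of the toaster; its centre. Leave it alone.
- lemon_centre (a point): Lemon, 72 mm long, 56 mm high, on the right; its centre. Leave it alone.
Things that resemble listed ones, but are neither listed nor needed, are in the scene too. What is shaped like the part that bears slice_left_centre but green or purple is not meant.

How it is judged (in metres and radians):
On the way, in this order (a step that is already met when the one before it is completed fails the run):
1. the browning wheel rests in the click of the fifth dot, the lever still up (value of joint browning_wheel between 2.9916 and 3.2916 rad and value of joint toast_lever below 0.01 m), for 0.3 s.
2. the lever is latched all the way down (value of joint toast_lever above 0.031 m), for 0.3 s.
At the end, for the whole second after the job is handed in: The wheel rests in the click of the fifth dot (3.142 rad within 0.15), the lever is latched down (at least 31 of its 34 mm), both slices are down in their slots and everything is at rest (value of joint browning_wheel between 2.9916 and 3.2916 rad and value of joint toast_lever above 0.031 m and z of each of slice_left_centre, slice_right_centre in the frame of toaster below 0.127 m and horizontal distance between each of slice_left_centre, slice_right_centre and toaster below 0.165 m and velocity of joint toast_lever below 0.01 m/s); the robot touches nothing.
It fails at once if the lever is pressed down (10 mm or more) while the wheel is not at the fifth dot (value of joint toast_lever above 0.01 m and not (value of joint browning_wheel between 2.9916 and 3.2916 rad)).
It fails at once if a slice of bread is lifted (10 mm or more above where it stands) (z of any of slice_left_centre, slice_right_centre in the frame of toaster above 0.1635 m).
It fails at once if a thing beside the toaster is moved by more than 20 mm (distance of any of jar_jam_centre, yoghurt_pot_centre, lemon_centre from where it was at the start of the episode above 0.02 m).
It also fails if it takes over 58 s, if anything falls off the work surface, if the arm or the gripper's body presses on something with over 40 N, if the wrist force passes 120 N, or if a joint passes its speed limit or range.

## Working session

There is one attempt and no reset: what is moved stays moved. The work goes in short steps, Python scripts to look and compute and a tool call to move; the robot and the scene stay as the last step left them, time stands still between calls to the robot, and variables do not carry over. Pictures are saved under pics/ and viewed, and the job is handed in when it is done.

Besides the shell and the picture viewer there is one more tool, called in YAML: its name, and indented under it one key for each argument. send_rows: Moves the arm, as the interface text tells. Its arguments: {"type":"object","properties":{"targets":{"type":"array"},"force":{"type":"number"}},"required":["targets"]}

```bash
mkdir -p pics; ls
python3 - <<'E'
from plant import status, viewer, bot
import cv2,numpy as np
print(status.sense())
for n in("scene","top"):
    p,d=viewer.capture(n); cv2.imwrite(f"pics/{n}0.png",p); np.save(f"{n}0.npy",d); print(n,viewer.get_calibration(n))
E
```

```text
pics
{'clock': 0.0, 'joint_positions': array([ 6.54882363e+01,  3.05890609e+00,  9.24931395e+01,  1.38181799e-03,
        8.45697238e+01, -6.81998869e+00]), 'dq': array([-0.02178571, -0.06228368,  0.09632263,  0.10532974, -0.04653641,
       -0.06488229]), 'tau': array([-1.24998160e-04, -3.93719566e+01, -3.70157647e+01,  2.90909611e-05,
        7.52463442e-03, -2.37542645e-05]), 'tcp_pos': array([0.18968168, 0.59485515, 0.23003429]), 'ee_rot': array([-1.79984174e+02,  1.20744441e-01,  7.23081095e+01]), 'contact_force': array([-0.30071608,  0.44048285,  0.50262845]), 'moment': array([-0.02114853, -0.02154648, -0.00672672]), 'grip_width': 0.08532382813842596}
scene {'fovy': 55.157253921128465, 'cx': 251.38273753378388, 'cy': 188.1909556109978, 'dist_coeffs': array([-0.07630391,  0.        ,  0.        ,  0.        ,  0.        ]), 'R': array([[ 0.58889579, -0.80786685,  0.02351389],
       [-0.50989783, -0.39394909, -0.76472761],
       [ 0.62706136,  0.43835519, -0.64392451]]), 't': array([-0.20315506,  0.44543018,  0.5051552 ])}
top {'fovy': 44.20488291596176, 'cx': 253.8958678897833, 'cy': 191.41936098642043, 'dist_coeffs': array([-0.05227711,  0.        ,  0.        ,  0.        ,  0.        ]), 'R': array([[-0.0288469 , -0.99957542,  0.00410441],
       [-0.99128117,  0.02807892, -0.12873702],
       [ 0.12856711, -0.00778229, -0.99167027]]), 't': array([0.18777501, 0.56844862, 1.29628034])}
```

View pics/scene0.png

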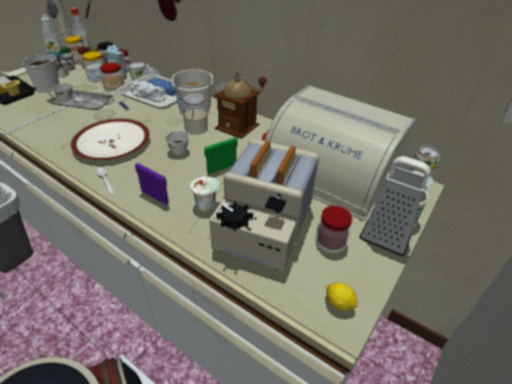

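View pics/top0.png

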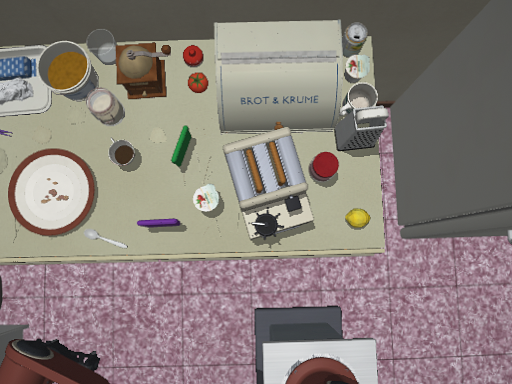

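Run:
```python
import cv2
a=cv2.imread("pics/top0.png")[115:250,205:345]; cv2.imwrite("pics/topc.png",cv2.resize(a,None,fx=5,fy=4.4 and 5*0.88,interpolation=cv2.INTER_CUBIC) if 0 else cv2.resize(a,(560,540),interpolation=cv2.INTER_CUBIC))
a=cv2.imread("pics/scene0.png")[135:275,190:350]; cv2.imwrite("pics/scenec.png",cv2.resize(a,(640,560),interpolation=cv2.INTER_CUBIC))
```

```text
(no output)
```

View pics/topc.png

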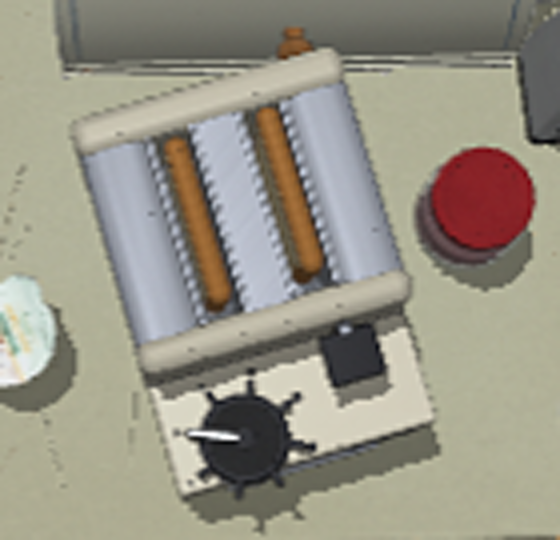

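View pics/scenec.png

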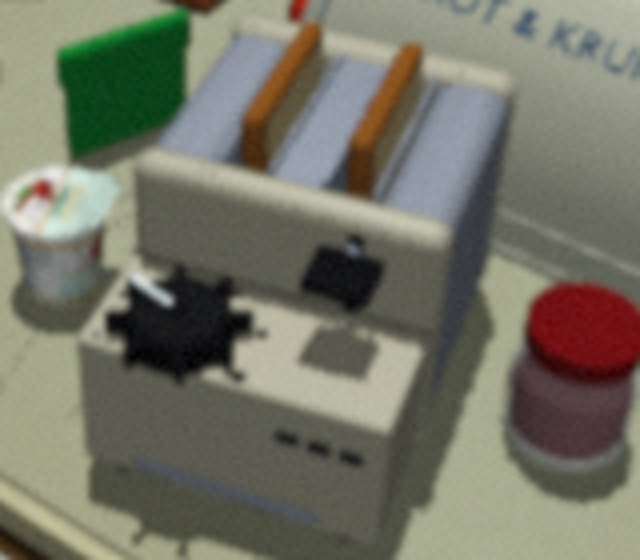

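```bash
cat > h.py <<'E'
import cv2,numpy as np
from plant import viewer
def ray(n,px):
    c=viewer.get_calibration(n); f=192/np.tan(np.radians(c['fovy']/2))
    K=np.array([[f,0,c['cx']],[0,f,c['cy']],[0,0,1]])
    u=cv2.undistortPoints(np.array([[px]],float),K,c['dist_coeffs'])[0,0]
    R=np.array(c['R']);o=-R.T@c['t'];d=R.T@np.array([u[0],u[1],1]);return o,d
def onz(n,px,z):
    o,d=ray(n,px);return o+d*(z-o[2])/d[2]
def tri(a,b):
    (o1,d1),(o2,d2)=ray("top",a),ray("scene",b)
    s,*_=np.linalg.lstsq(np.c_[d1,-d2],o2-o1,rcond=None)
    p,q=o1+d1*s[0],o2+d2*s[1];return (p+q)/2,np.linalg.norm(p-q)
E
python3 - <<'E'
from h import *
C={}
for n,(y0,y1,x0,x1) in {"top":(185,245,240,315),"scene":(190,235,210,295)}.items():
    im=cv2.imread(f"pics/{n}0.png"); g=im[y0:y1,x0:x1].max(2)
    m=(g<70).astype(np.uint8)
    k,l,s,c=cv2.connectedComponentsWithStats(m)
    for i in range(1,k):
        if s[i,4]<40: continue
        mm=(l==i).astype(np.uint8)
        mo=cv2.morphologyEx(mm,cv2.MORPH_CLOSE,np.ones((3,3),np.uint8))
        mo=cv2.morphologyEx(mo,cv2.MORPH_OPEN,cv2.getStructuringElement(cv2.MORPH_ELLIPSE,(7,7))) 
        cs=cv2.findContours(mo,cv2.RETR_EXTERNAL,cv2.CHAIN_APPROX_NONE)[0]
        if not cs: continue
        ct=max(cs,key=cv2.contourArea)
        M=cv2.moments(ct); r=cv2.minAreaRect(ct)
        print(n,s[i],c[i]+[x0,y0],"open",M['m10']/M['m00']+x0,M['m01']/M['m00']+y0,r[0][0]+x0,r[0][1]+y0,r[1:],cv2.fitEllipse(ct)[0])
# white pointer
for n,(y0,y1,x0,x1) in {"top":(215,232,248,270),"scene":(198,218,218,238)}.items():
    im=cv2.imread(f"pics/{n}0.png")[y0:y1,x0:x1].min(2); print(n);print(im)
E
```

```text
top [ 44  10  17  17 191] [292.54450262 203.09947644] open 292.54026503567786 202.8165137614679 292.3500061035156 202.54999923706055 ((15.17893123626709, 13.597792625427246), 71.56504821777344) (52.53473663330078, 17.83356475830078)
top [ 13  25  31  30 426] [266.59624413 224.82394366] open 266.5102996254682 224.74859550561797 265.9000015258789 224.70000457763672 ((21.913463592529297, 21.913463592529297), 26.56505012512207) (26.478349685668945, 39.73687744140625)
scene [ 55   4  21  20 275] [275.03636364 204.04727273] open 275.0798319327731 204.2058823529412 275.1000061035156 203.79999828338623 ((17.88854217529297, 15.652474403381348), 26.56505012512207) (65.10118865966797, 14.240129470825195)
scene [  7  11  36  30 644] [234.82453416 216.21428571] open 234.71523982999392 216.62568306010928 234.70769500732422 216.23846054077148 ((24.68290901184082, 31.504819869995117), 60.2551155090332) (24.680335998535156, 26.525297164916992)
top
[[203 201 199 198 197 197 197 201 179 110  43  33  29  40  56  56  50  48
   49  52  52  53]
 [198 198 197 197 197 196 196 199 205 142  60  52  53  52  45 
[... 2433 characters left out ...]
  35  25
   24  21]
 [161 157 146 125  74  30  21  23  22  28  52  87 128 160 152  89  29  20
   24  16]
 [141 143 140 115  67  31  19  25  20  20  26  42  71  97  97  58  28  16
   19  22]
 [107 107  97  77  49  26  26  22  23  24  23  28  27  33  38  22  19  18
   16  19]
 [ 53  55  47  37  18  21  27  28  18  26  24  24  20  22  19  18  17  15
   19  26]
 [ 15  19  13  10  20  18  23  27  25  27  30  23  25  23  23  19  14  21
   25  19]
 [ 11   8   8  12  13  15  20  24  23  27  24  24  27  22  23  22  24  22
   20  19]
 [ 14  12   9   0  13   9  18  21  23  25  20  22  21  25  28  25  23  25
   21  21]
 [ 27  29  17  15   0  14  18  21  20  22  20  23  26  23  20  24  26  19
   23  20]]
```

Run:
```python
from h import *
w,e=tri((266.5,224.75),(234.7,216.4)); print("wheel tri",w,e, onz("top",(266.5,224.75),.120),onz("top",(266.5,224.75),.126))
l,e=tri((292.4,202.7),(275.1,204)); print("lever tri",l,e, onz("top",(292.4,202.7),.158))
W=onz("top",(266.5,224.75),.123);L=onz("top",(292.4,202.7),.157)
d=(L-W)[:2]; print("dist",np.hypot(*d),"exp",np.hypot(30,80),"yaw",np.degrees(np.arctan2(d[1],d[0])-np.arctan2(-80,30)))
# bread
im=cv2.imread("pics/top0.png");hsv=cv2.cvtColor(im,cv2.COLOR_BGR2HSV)
m=cv2.inRange(hsv,(5,120,80),(22,255,255));m[:140]=0;m[200:]=0;m[:,:235]=0;m[:,300:]=0
for ct in cv2.findContours(m,cv2.RETR_EXTERNAL,cv2.CHAIN_APPROX_NONE)[0]:
    if cv2.contourArea(ct)<60: continue
    vx,vy,x,y=cv2.fitLine(ct,cv2.DIST_L2,0,.01,.01).ravel()
    a=onz("top",(x-15*vx,y-15*vy),.2);b=onz("top",(x+15*vx,y+15*vy),.2)
    v=b-a
    if v[0]<0:v=-v
    print("bread",x,y,onz("top",(x,y),.2),np.degrees(np.arctan2(v[1],v[0])))
# front console edge from depth: console top mask
d=np.load("top0.npy");c=viewer.get_calibration("top");f=192/np.tan(np.radians(c['fovy']/2))
K=np.array([[f,0,c['cx']],[0,f,c['cy']],[0,0,1]])
vv,uu=np.mgrid[0:384,0:512]
u=cv2.undistortPoints(np.dstack([uu,vv]).reshape(-1,1,2).astype(float),K,c['dist_coeffs']).reshape(384,512,2)
P=(np.dstack([u,np.ones((384,512))])*d[...,None]-c['t'])@np.array(c['R'])
roi=np.zeros((384,512),bool);roi[120:245,215:320]=1
for z0,z1 in((.10,.116),(.165,.182),(.117,.134),(.15,.163)):
    m=roi&(P[...,2]>z0)&(P[...,2]<z1)&(d>0)
    m=cv2.morphologyEx(m.astype(np.uint8),cv2.MORPH_OPEN,np.ones((3,3)))>0
    q=P[m][:,:2]; r=cv2.minAreaRect((q*1000).astype(np.float32)); print(z0,len(q),r,P[m][:,2].mean(),cv2.boxPoints(r).round().tolist())
# pointer
print(onz("top",(253,223.2),.127),onz("top",(263.3,224.6),.127))
for o in [(0,0)]: print(P[225,266],P[202,292])
```

```text
wheel tri [0.47407388 0.14163107 0.11400269] 0.0004243540370701274 [0.4738692  0.14166766 0.12      ] [0.47352207 0.14186229 0.126     ]
lever tri [0.52661001 0.07456509 0.14955652] 0.0008516319194138621 [0.52599799 0.07497408 0.158     ]
dist 0.08496623840397068 exp 85.44003745317531 yaw 17.525333537685324
bread 253.98824 169.74118 [0.60665508 0.17093884 0.2       ] 14.66472613517195
bread 277.06976 162.0 [0.62460441 0.11289681 0.2       ] 14.987831046204752
0.1 1322 ((596.55517578125, 137.3133087158203), (279.46197509765625, 178.37986755371094), 14.865748405456543) 0.10868103570794993 [[439.0, 188.0], [484.0, 15.0], [754.0, 87.0], [709.0, 259.0]]
0.165 3425 ((618.5187377929688, 143.4051513671875), (174.05258178710938, 180.93572998046875), 14.706554412841797) 0.17174955800447897 [[511.0, 209.0], [557.0, 34.0], [726.0, 78.0], [680.0, 253.0]]
0.117 354 ((475.5284118652344, 144.3705596923828), (54.911922454833984, 52.30078887939453), 88.91431427001953) 0.1275247270426327 [[449.0, 117.0], [501.0, 116.0], [502.0, 171.0], [450.0, 172.0]]
0.15 162 ((523.6804809570312, 75.34605407714844), (34.92231750488281, 34.55656051635742), 8.438068389892578) 0.15835295402391872 [[504.0, 90.0], [509.0, 56.0], [543.0, 61.0], [538.0, 95.0]]
[0.4785049  0.17690017 0.127     ] [0.47409403 0.15020862 0.127     ]
[0.47237466 0.1434773  0.13531456] [0.52777361 0.07596752 0.1584724 ]
```

send_rows:
  targets:
    - [0, 0, 0.12, -4, 3.8, 0, 0]
    - [0, 0, 0.25, -8, 7.6, 0, 0]
    - [0, 0, 0.37, -12, 11.4, 0, 0]
    - [0, 0, 0.5, -16, 15.2, 0, 0]
    - [0, 0, 0.63, -20, 19, 0, 0]
    - [0, 0, 0.75, -24, 22.8, 0, 0]
    - [0, 0, 0.88, -28, 26.6, 0, 0]
    - [0, 0, 1.003, -32, 30.4, 0, 0]
  force: 30

```text
clock: 1.1
tcp_pos: [0.3825, 0.1965, 0.231]
ee_rot: [-180.0, -0.0, 14.6]
contact_force: [1.1, 0.4, 0.2]
grip_width: -0.0006
```

send_rows:
  targets:
    - [0, 0, 0, 0.5, 3.5, 0, 0]
    - [0, 0, 0, 0.8, 7, 0, 0]
    - [0, 0, 0, 1.2, 10, 1, 0]
    - [0, 0, 0, 1.5, 11, 3, 0]
    - [0, 0, 0, 1.5, 11, 5, 0]
    - [0, 0, 0, 1.5, 11, 7, 0]
    - [0, 0, 0, 1.5, 11, 7, 0]
    - [0, 0, 0, 1.5, 11, 7, 0]

```text
clock: 2.1
tcp_pos: [0.4252, 0.0957, 0.1619]
ee_rot: [180.0, -0.0, 14.8]
contact_force: [-0.0, 0.1, -0.3]
grip_width: -0.0001
```

```bash
cat >> h.py <<'E'
O=np.array([.484,.107]);Y=np.radians(14.8)
def tf(p):
    d=np.array(p[:2])-O;c,s=np.cos(Y),np.sin(Y);return np.round([1e3*(c*d[0]+s*d[1]),1e3*(-s*d[0]+c*d[1]),1e3*p[2]],1)
def snap(k):
    from plant import status
    for n,(y0,y1,x0,x1) in {"top":(140,280,205,345),"scene":(125,275,190,350)}.items():
        a,d=viewer.capture(n);cv2.imwrite(f"pics/{n}{k}_full.png",a);cv2.imwrite(f"pics/{n}{k}.png",cv2.resize(a[y0:y1,x0:x1],None,fx=4,fy=4,interpolation=cv2.INTER_CUBIC))
    s=status.sense();print(s['clock'],s['tcp_pos'],tf(s['tcp_pos']),s['ee_rot'],s['contact_force'])
E
python3 -c "from h import *;snap(1)"
```

```text
2.2 [0.42563414 0.09577675 0.16252345] [-59.3   4.1 162.5] [ 1.79975101e+02 -1.11098350e-01  1.48496663e+01] [-0.21465542  0.67134773  0.56485002]
```

View pics/scene1.png

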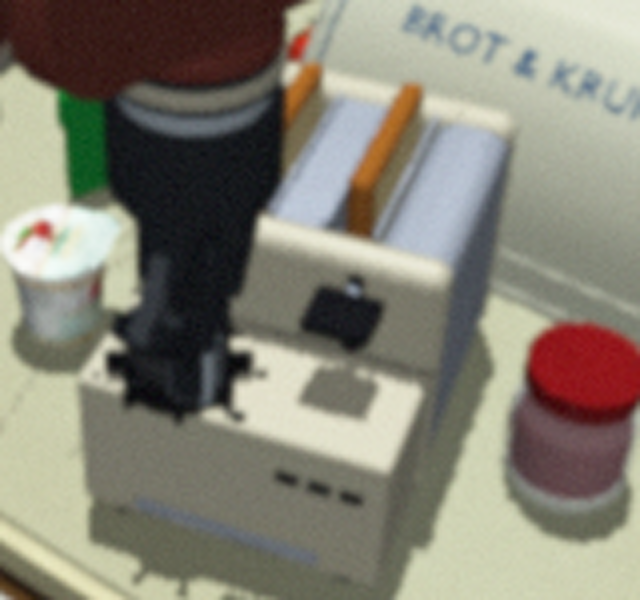

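View pics/top1.png

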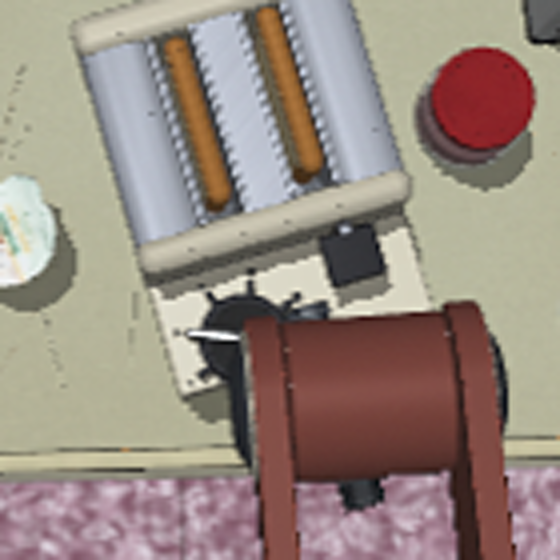

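The crops show the closed fingers still above and in front of the wheel. The pointer is towards dot 2 (top crop 195,335), and the rib ends and tab are free. Next I go down in front of the console, then move in.

send_rows:
  targets:
    - [0, 0, 0, 0, 0.2, 2, 0]
    - [0, 0, 0, 0, 0.3, 4, 0]
    - [0, 0, 0, 0, 0.3, 5.5, 0]
    - [0, 0, 0, 0, 0.3, 5.5, 0]
    - [0, 0, 0, 0.5, 0.3, 5.5, 0]
    - [0, 0, 0, 1.0, 0.3, 5.5, 0]
    - [0, 0, 0, 1.5, 0.3, 5.5, 0]
    - [0, 0, 0, 1.5, 0.3, 5.5, 0]

```text
clock: 3.2
tcp_pos: [0.4408, 0.0967, 0.1067]
ee_rot: [180.0, -0.0, 14.8]
contact_force: [0.9, -0.7, 0.4]
grip_width: -0.0001
```

```bash
python3 -c "from h import *;snap(2)"
```

```text
3.3 [0.44029465 0.09664947 0.10633166] [-44.9   1.2 106.3] [-1.79999277e+02  8.87532594e-03  1.48435225e+01] [ 0.40212672 -0.18357438 -0.31283693]
```

View pics/scene2.png

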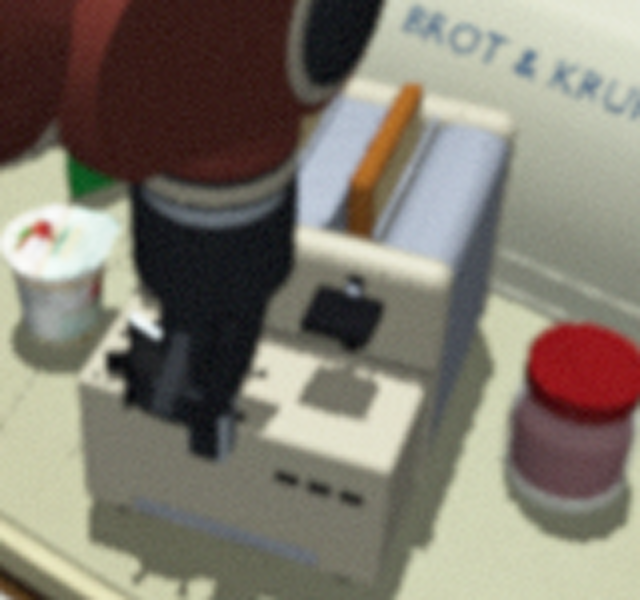

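send_rows:
  targets:
    - [0, 0, 0, 0.3, 0, 0, 0]
    - [0, 0, 0, 0.3, -0.6, 0, 0]
    - [0, 0, 0, 0.3, -1.2, 0, 0]
    - [0, 0, 0, 0.3, -1.8, 0, 0]
    - [0, 0, 0, 0.3, -2.4, 0, 0]
    - [0, 0, 0, 0.3, -3.0, 0, 0]
    - [0, 0, 0, 0.3, -3.0, 0, 0]
    - [0, 0, 0, 0.3, -3.0, 0, 0]

```text
clock: 4.3
tcp_pos: [0.4346, 0.1273, 0.1059]
ee_rot: [-179.9, 0.1, 14.9]
contact_force: [-5.5, 2.1, 0.4]
grip_width: -0.0001
```

```bash
python3 -c "from h import *;snap(3)"
```

```text
4.4 [0.43461288 0.12717034 0.10591222] [-42.6  32.1 105.9] [-1.79871479e+02  9.38188419e-02  1.48575228e+01] [-4.61830101  2.87035485  0.08444143]
```

View pics/scene3.png

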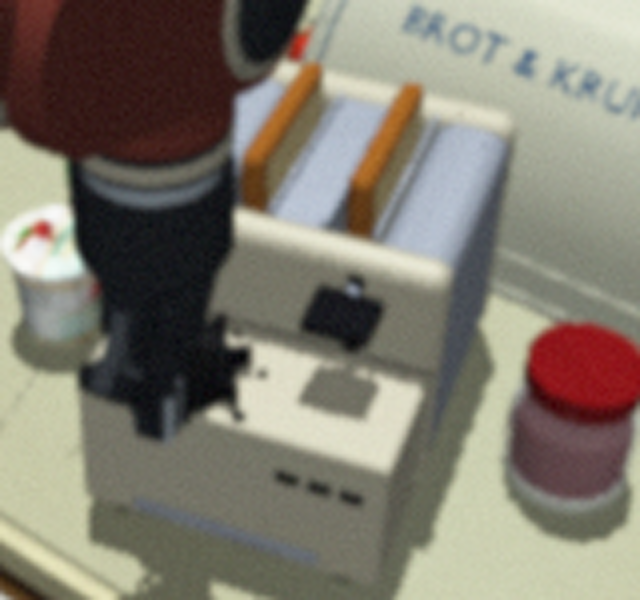

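View pics/top3.png

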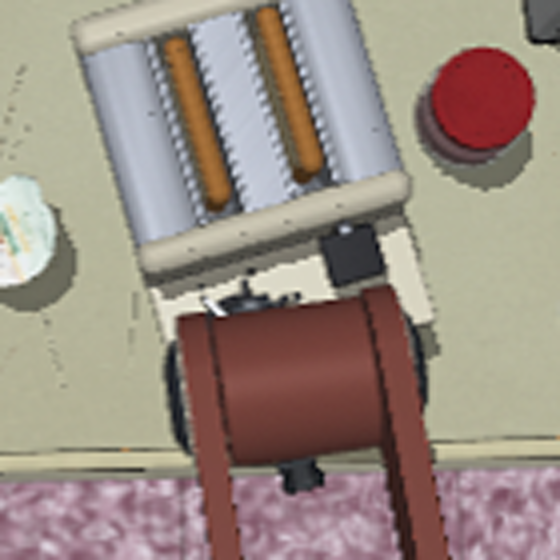

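The pointer's tip (top crop 212,303) has turned clockwise, past halfway. I'll draw straight back and look before the next push.

send_rows:
  targets:
    - [0, 0, 0, -1.0, 0, 0, 0]
    - [0, 0, 0, -2.0, 0, 0, 0]
    - [0, 0, 0, -2.5, 0, 0, 0]
    - [0, 0, 0, -2.5, 1.5, 0, 0]
    - [0, 0, 0, -2.5, 3.0, 0, 0]
    - [0, 0, 0, -2.5, 3.0, 0, 0]
    - [0, 0, 0, -2.5, 3.0, 0, 0]
    - [0, 0, 0, -2.5, 3.0, 0, 0]

```text
clock: 5.4
tcp_pos: [0.419, 0.0911, 0.1062]
ee_rot: [-180.0, 0.0, 14.8]
contact_force: [-0.2, 0.2, -0.7]
grip_width: 0.0002
```

```bash
python3 -c "from h import *;snap(4)"
```

```text
5.5 [0.41892085 0.09120897 0.10623837] [-67.    1.4 106.2] [-1.79994215e+02  8.81717900e-03  1.48651250e+01] [-0.9397256   0.72894666  0.54235887]
```

View pics/scene4.png

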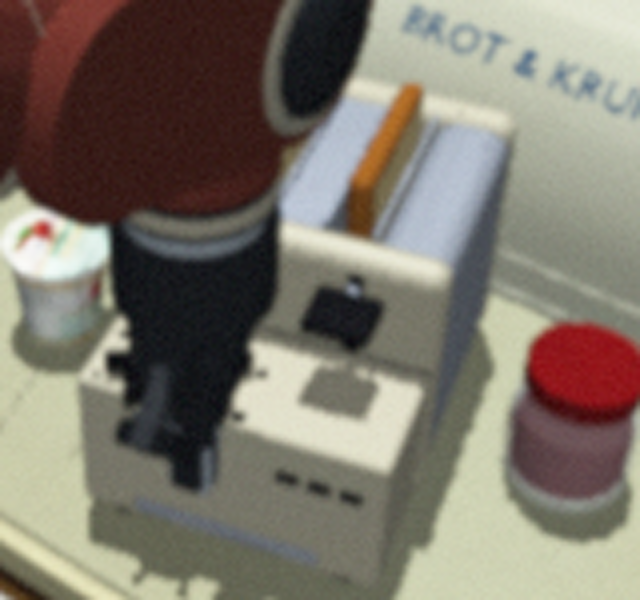

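View pics/top4.png

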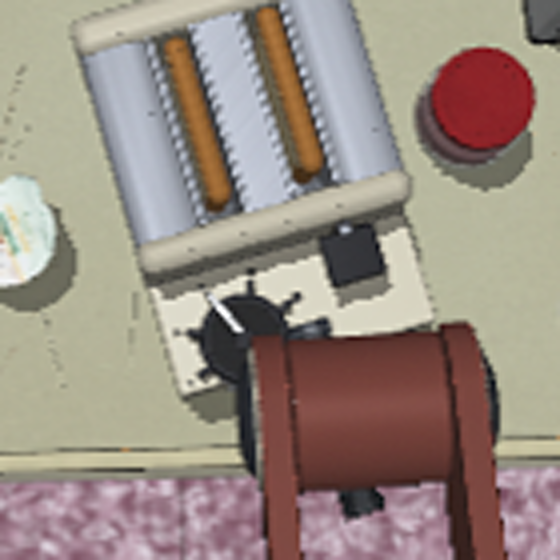

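The top crop shows the pointer at (210,293)–(240,330), about 37° left of image-up, which is dot 3. That confirms one click per push, so two more are needed.

send_rows:
  targets:
    - [0, 0, 0, 1.2, 0, 0, 0]
    - [0, 0, 0, 2.4, 0, 0, 0]
    - [0, 0, 0, 2.4, -0.7, 0, 0]
    - [0, 0, 0, 2.4, -1.4, 0, 0]
    - [0, 0, 0, 2.4, -2.1, 0, 0]
    - [0, 0, 0, 2.4, -2.9, 0, 0]
    - [0, 0, 0, 2.4, -3.0, 0, 0]
    - [0, 0, 0, 2.4, -3.0, 0, 0]

```text
clock: 6.5
tcp_pos: [0.4339, 0.1269, 0.1061]
ee_rot: [-179.9, 0.0, 14.9]
contact_force: [-1.7, 3.1, 0.6]
grip_width: -0.0001
```

send_rows:
  targets:
    - [0, 0, 0, -1.0, 0, 0, 0]
    - [0, 0, 0, -2.0, 0, 0, 0]
    - [0, 0, 0, -2.5, 0, 0, 0]
    - [0, 0, 0, -2.5, 1.5, 0, 0]
    - [0, 0, 0, -2.5, 3.0, 0, 0]
    - [0, 0, 0, -2.5, 3.0, 0, 0]
    - [0, 0, 0, -2.5, 3.0, 0, 0]
    - [0, 0, 0, -2.5, 3.0, 0, 0]

```text
clock: 7.5
tcp_pos: [0.418, 0.0909, 0.1062]
ee_rot: [-180.0, 0.0, 14.8]
contact_force: [-0.3, -0.5, 0.3]
grip_width: 0.0001
```

```bash
python3 -c "from h import *;snap(5)"
```

```text
7.6 [0.41796517 0.09096525 0.10624898] [-67.9   1.4 106.2] [-1.79995694e+02  6.13484727e-03  1.48675151e+01] [-0.34279758  0.34348354  0.14615318]
```

View pics/top5.png

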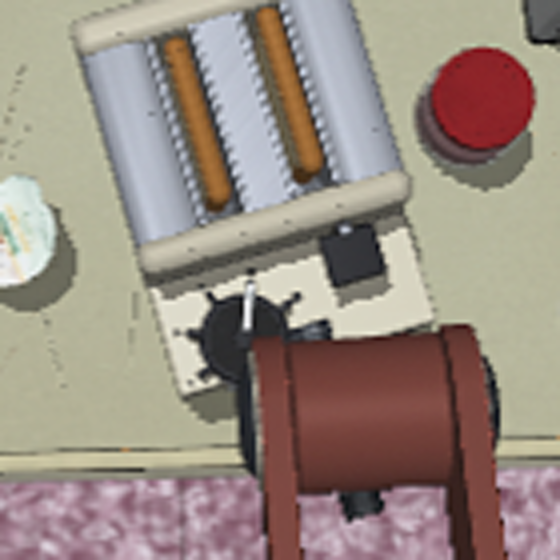

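The pointer (250,285)–(247,330) is now nearly straight up in the image, which is dot 4. One more push is needed.

send_rows:
  targets:
    - [0, 0, 0, 1.3, 0, 0, 0]
    - [0, 0, 0, 2.5, 0, 0, 0]
    - [0, 0, 0, 2.5, -0.7, 0, 0]
    - [0, 0, 0, 2.5, -1.4, 0, 0]
    - [0, 0, 0, 2.5, -2.1, 0, 0]
    - [0, 0, 0, 2.5, -2.9, 0, 0]
    - [0, 0, 0, 2.5, -3.0, 0, 0]
    - [0, 0, 0, 2.5, -3.0, 0, 0]

```text
clock: 8.6
tcp_pos: [0.4339, 0.1269, 0.1061]
ee_rot: [-179.9, 0.0, 14.9]
contact_force: [-2.4, 3.0, 0.3]
grip_width: 0.0002
```

send_rows:
  targets:
    - [0, 0, 0, -1.0, 0, 0, 0]
    - [0, 0, 0, -2.0, 0, 0, 0]
    - [0, 0, 0, -3.0, 0, 0, 0]
    - [0, 0, 0, -4.0, 0, -2, 0]
    - [0, 0, 0, -4.0, 2, -4.5, 0]
    - [0, 0, 0, -4.0, 4, -7, 0]
    - [0, 0, 0, -4.0, 6, -9, 0]
    - [0, 0, 0, -4.0, 6, -9, 0]

```text
clock: 9.6
tcp_pos: [0.4122, 0.0569, 0.1983]
ee_rot: [179.9, -0.2, 14.7]
contact_force: [0.5, 0.2, 0.6]
grip_width: -0.0001
```

```bash
python3 -c "from h import *;snap(6)"
```

```text
9.7 [0.41065807 0.05795499 0.19573511] [-83.4 -28.7 195.7] [-1.79980276e+02  1.78840624e-02  1.48029664e+01] [-0.48668575 -0.42353934  0.38460797]
```

View pics/top6.png

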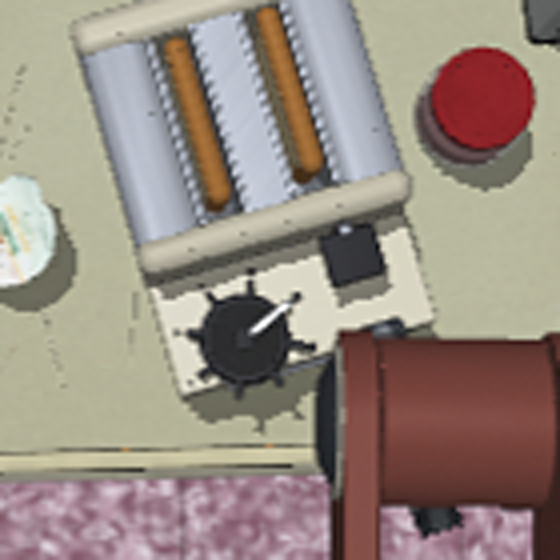

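View pics/scene6.png

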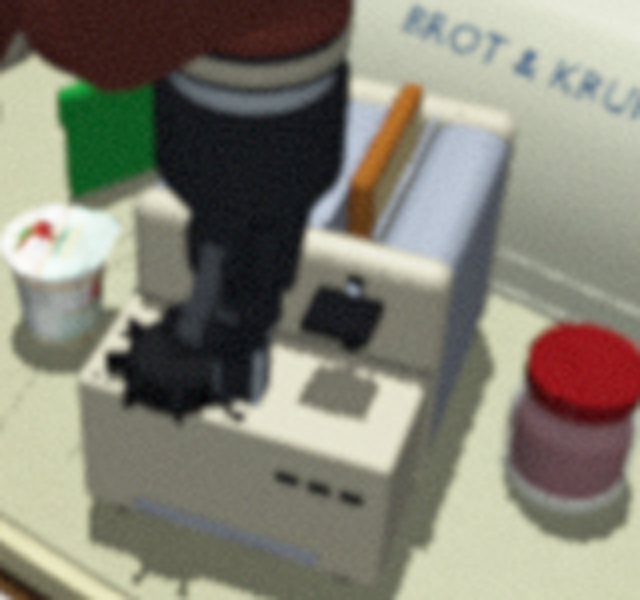

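The pointer runs (248,332)–(298,297) in the top crop, about 70° right of the toaster's back. That is dot 5. Next I move over the lever with the wrist turned 90°.

send_rows:
  targets:
    - [0, 0, 0.18, 1.3, 0.2, 0, 0]
    - [0, 0, 0.36, 2.7, 0.4, 0, 0]
    - [0, 0, 0.54, 4, 0.6, 0, 0]
    - [0, 0, 0.72, 5.4, 0.8, 0, 0]
    - [0, 0, 0.9, 6.7, 1, 0, 0]
    - [0, 0, 1.08, 8, 1.3, 0, 0]
    - [0, 0, 1.26, 9.4, 1.3, 0, 0]
    - [0, 0, 1.44, 10.7, 1.3, 0, 0]

```text
clock: 10.7
tcp_pos: [0.5171, 0.0737, 0.1944]
ee_rot: [179.8, 0.1, -67.9]
contact_force: [-0.6, -0.4, 0.4]
grip_width: 0.0003
```

send_rows:
  targets:
    - [0, 0, 0.13, 0, 0, 0, 0]
    - [0, 0, 0.13, 0, 0, 0.5, 0]
    - [0, 0, 0.13, 0, 0, 1, 0]
    - [0, 0, 0.13, 0, 0, 1.5, 0]
    - [0, 0, 0.13, 0, 0, 2, 0]
    - [0, 0, 0.13, 0, 0, 2.5, 0]
    - [0, 0, 0.13, 0, 0, 2.5, 0]
    - [0, 0, 0.13, 0, 0, 2.5, 0]

```text
clock: 11.7
tcp_pos: [0.5181, 0.0727, 0.1715]
ee_rot: [-180.0, -0.0, -75.1]
contact_force: [0.7, -0.0, 0.2]
grip_width: 0.0
```

```bash
python3 -c "from h import *;snap(7)"
```

```text
11.8 [0.51816069 0.07271503 0.17163398] [ 24.3 -41.9 171.6] [-1.79968083e+02 -8.59596617e-03 -7.51122218e+01] [-0.85232001 -0.39060174  0.36625811]
```

View pics/scene7.png

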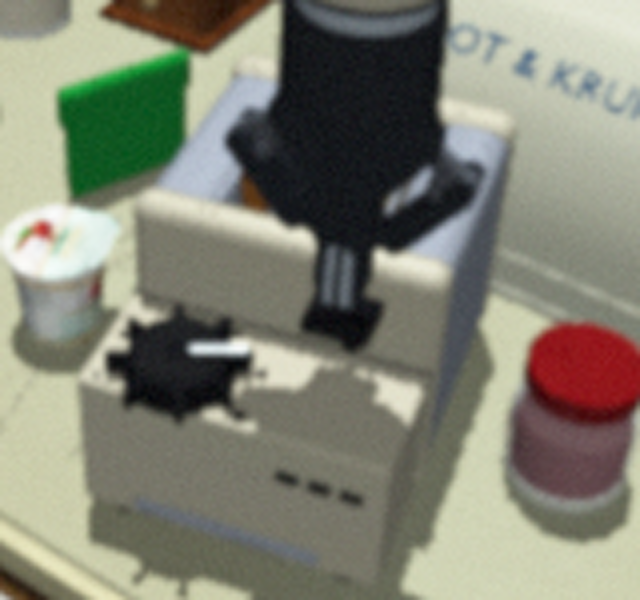

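View pics/top7.png

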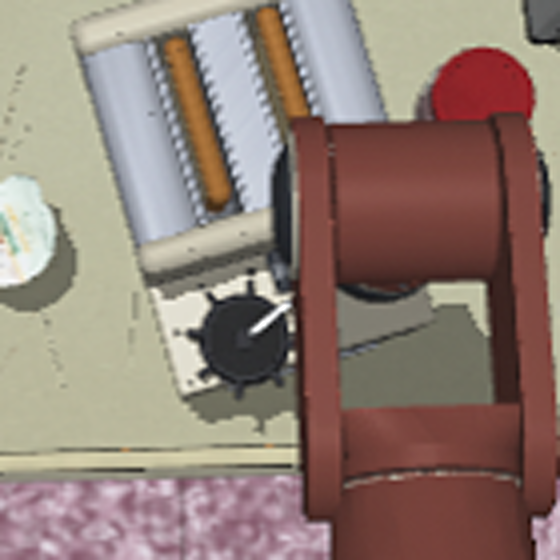

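The fingertip is centred over the lever tab (scene crop 340,310), and the pointer on the wheel is still at dot 5. Pressing down.

send_rows:
  targets:
    - [0, 0, 0, 0, 0, 1, 0]
    - [0, 0, 0, 0, 0, 1.6, 0]
    - [0, 0, 0, 0, 0, 2.2, 0]
    - [0, 0, 0, 0, 0, 2.8, 0]
    - [0, 0, 0, 0, 0, 3.4, 0]
    - [0, 0, 0, 0, 0, 4, 0]
    - [0, 0, 0, 0, 0, 4.5, 0]
    - [0, 0, 0, 0, 0, 4.7, 0]

```text
clock: 12.8
tcp_pos: [0.5177, 0.0727, 0.1239]
ee_rot: [180.0, 0.0, -75.1]
contact_force: [-4.3, -0.9, 9.7]
grip_width: 0.0
```

send_rows:
  targets:
    - [0, 0, 0, 0, 0, 0.1, 0]
    - [0, 0, 0, 0, 0, 0.2, 0]
    - [0, 0, 0, 0, 0, 0.2, 0]
    - [0, 0, 0, 0, 0, 0.2, 0]
    - [0, 0, 0, 0, 0, 0.2, 0]
    - [0, 0, 0, 0, 0, 0.2, 0]
    - [0, 0, 0, 0, 0, 0.2, 0]
    - [0, 0, 0, 0, 0, 0.2, 0]

```text
clock: 13.8
tcp_pos: [0.5178, 0.0728, 0.1239]
ee_rot: [179.9, 0.0, -75.1]
contact_force: [-7.1, -0.3, 11.0]
grip_width: 0.0004
```

send_rows:
  targets:
    - [0, 0, 0, 0, 0, 0.1, 0]
    - [0, 0, 0, 0, 0, 0.2, 0]
    - [0, 0, 0, 0, 0, 0.3, 0]
    - [0, 0, 0, 0, 0, 0.3, 0]
    - [0, 0, 0, 0, 0, 0.3, 0]
    - [0, 0, 0, 0, 0, 0.3, 0]
    - [0, 0, 0, 0, 0, 0.3, 0]
    - [0, 0, 0, 0, 0, 0.3, 0]

```text
clock: 14.8
tcp_pos: [0.5179, 0.0727, 0.1237]
ee_rot: [179.9, 0.0, -75.1]
contact_force: [-14.4, -0.9, 24.7]
grip_width: -0.0002
```

```bash
python3 -c "from h import *;snap(8)"
```

```text
14.9 [0.51788593 0.07274028 0.12373413] [ 24.  -41.8 123.7] [ 1.79894875e+02  3.22876732e-03 -7.50946397e+01] [-14.27451364  -0.90949273  25.0847705 ]
```

View pics/scene8.png

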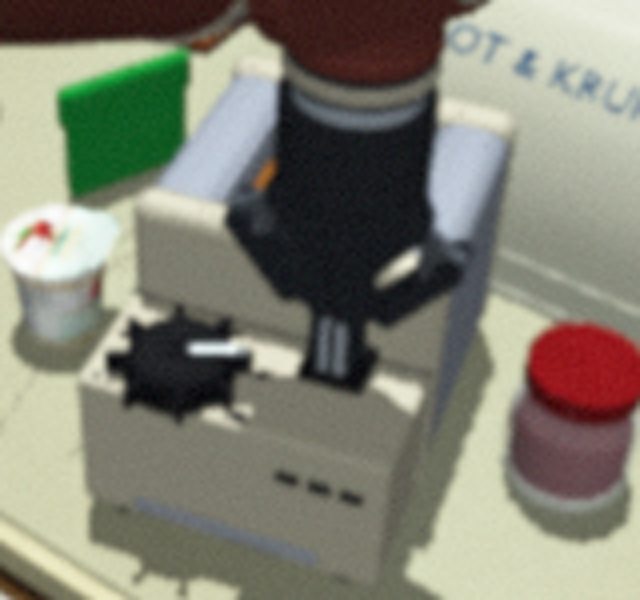

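The tab is at its lower stop: z stays at 124 mm while the force rises to 25 N. Now I lift off and retreat.

send_rows:
  targets:
    - [0, 0, 0, 0, 0, -0.5, 0]
    - [0, 0, 0, 0, 0, -1.5, 0]
    - [0, 0, 0, 0, 0, -3, 0]
    - [0, 0, 0, 0, 0, -5, 0]
    - [0, 0, 0, 0, 0, -8, 0]
    - [0, 0, 0, 0, 0, -11, 0]
    - [0, 0, 0, 0, -4, -11, 0]
    - [0, 0, 0, 0, -8, -11, 0]

```text
clock: 15.9
tcp_pos: [0.5969, 0.0935, 0.232]
ee_rot: [-179.8, -0.0, -75.1]
contact_force: [-0.6, -0.5, -0.3]
grip_width: 0.0001
```

```bash
python3 -c "from h import *;snap(9)"
```

```text
16.0 [0.5977479  0.09374894 0.23002366] [106.6 -41.9 230. ] [-1.79925120e+02 -7.68630515e-03 -7.50916789e+01] [-0.95180844 -0.05876152  0.20698412]
```

I chose the wrong sign: the tool is now above the slots, 56 mm clear. I'll raise it and bring it back out.

send_rows:
  targets:
    - [0, 0, 0, 0, 0, -3, 0]
    - [0, 0, 0, 0, 3, -5, 0]
    - [0, 0, 0, 0, 7, -5, 0]
    - [0, 0, 0, 0, 11, -5, 0]
    - [0, 0, 0, 0, 15, -5, 0]
    - [0, 0, 0, 0, 19, -5, 0]
    - [0, 0, 0, 0, 20, -5, 0]
    - [0, 0, 0, 0, 20, -5, 0]

```text
clock: 17.0
tcp_pos: [0.4019, 0.0418, 0.2801]
ee_rot: [-179.9, -0.0, -75.1]
contact_force: [0.9, 0.8, -0.6]
grip_width: 0.0003
```

```bash
python3 -c "from h import *;snap(10)"
```

```text
17.1 [0.40246406 0.04195937 0.27967874] [-95.4 -42.1 279.7] [-1.79961958e+02 -7.30454809e-03 -7.51122667e+01] [ 0.10894809 -0.43958195 -0.1259419 ]
```

View pics/scene10.png

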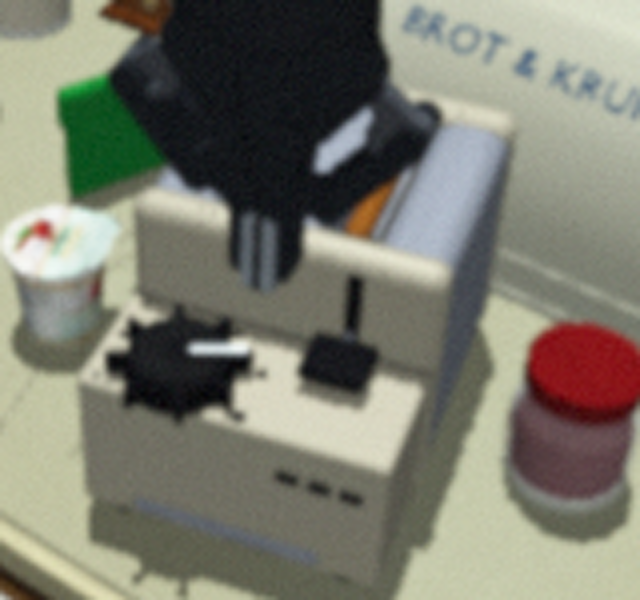

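View pics/top10.png

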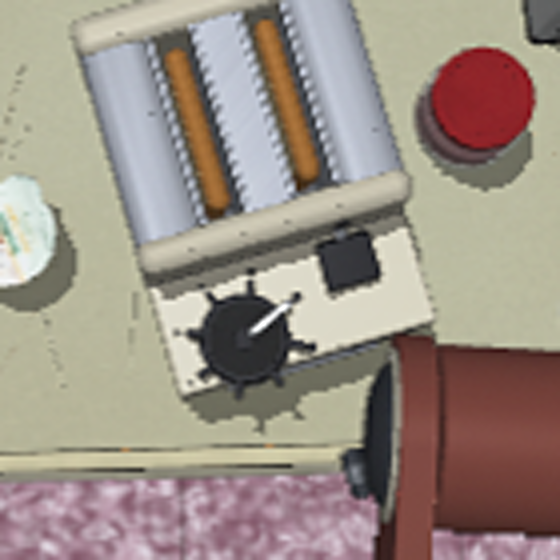

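The lever has stayed down (scene crop 340,362), the slices have sunk into the slots, and the pointer is at dot 5. One numeric check, then I hand in.

Run:
```python
from h import *
from plant import bot,status
a=cv2.imread("pics/top10_full.png").max(2)
def cen(im,y0,y1,x0,x1):
    m=(im[y0:y1,x0:x1]<70).astype(np.uint8);m=cv2.morphologyEx(m,cv2.MORPH_OPEN,np.ones((7,7),np.uint8));M=cv2.moments(m,True);return M['m10']/M['m00']+x0,M['m01']/M['m00']+y0
t=cen(a,195,214,282,305);s=cen(cv2.imread("pics/scene10_full.png").max(2),207,226,263,287)
print(t,s,tri(t,s),tf(onz("top",t,.124)))
p0,d0=viewer.capture("top");l=d0[203:208,290:294];print("depth tab",np.median(l),"before",np.median(np.load("top0.npy")[201:206,290:294]))
bot.sign_off()
```

```text
(291.8476821192053, 204.98013245033113) (274.24064171122996, 215.0909090909091) (array([0.52395955, 0.0732466 , 0.11985265]), np.float64(5.372431795844844e-05)) [ 29.7 -42.4 124. ]
depth tab 1.2390242 before 1.2072701
the job is handed in; nothing more can be done
```

The wheel is at the fifth dot, the lever is latched down, and I handed the job in at about 17 s of the 58 s allowed.

- **Wheel:** it started at setting 2. Three fingertip pushes on the front right rib took it through 3 and 4 to 5. After each click I checked the pointer in the top camera. The last check put it about 70° right of the toaster's back, where dot 5 is at 67.5°.
- **Lever:** I pressed it to its stop with about 25 N, the tip stopping at z 124 mm, and it stayed down after I lifted off. In the last check the tab was about 32 mm farther from the top camera than at the start. Two views put its middle at z 120 mm, and at 150 mm before the press. These agree with the 34 mm travel only to a few mm.
- **Bread and surroundings:** both slices sank with the lever, and the jar and pot look unmoved. I did not re-check the lemon; the tool never went near it.
- **Arm:** one retreat move went the wrong way, over the slots at z 230 mm. It touched nothing, and I brought the arm back out. At hand-in it was clear of everything, with no contact force beyond noise.

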